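# Short spin on the bench centrifuge

### The job

Give the loaded tubes in the small bench centrifuge a short spin: first push its open lid shut until the catch clicks and holds it, then switch the power on by pressing the front half of the rocker, then press the large round short-spin key fully down with the fingertips and keep it held down. The program finishes while the fingers are still holding the key down. Leave the small timed-run key alone, lift nothing, and do not shove the centrifuge or the things standing about.

Things in the scene. Friction and masses are not known exactly. Their poses are not given: they have to be found in the camera images.
- centrifuge: White bench centrifuge, 237 mm long (x), 170 mm wide, 102 mm high without lid, 2.5 kg, loose on rubber feet. Origin: at table height under the rotor housing; its -x points to its front (the low control deck), +y to the operator's left. Housing x -55 to +110 mm, deck x -127 to -55 mm; the deck's face rises to the rear by 0.2 rad, its middle 68 mm up.
- lid (a joint): Lid angle, rad: 0 shut, 0.95 fully open. White frame 164x168 mm, 20 mm thick, round window, grey thumb lip 14 mm beyond its front edge, hinged at the back. A spring lifts it: it stays where left from about 0.6 up and springs back to 0.6 from lower, unless the spring catch under its front edge has snapped in (last 0.09 rad; about 6 to 8 N down at lid_press), which holds it at 0.
- lid_hinge (a point): Middle of the lid's hinge axis, which runs along the centrifuge's y; 101 mm behind the centrifuge's origin, 106.5 mm above the table. This point turns with the lid: its -x runs from the hinge to the front edge (156 mm), z is normal to the lid.
- lid_press (a point): Point on the lid's outer (upper) face near its front edge, where it is pushed shut: 135 mm from the hinge axis along the lid and 17 mm above it. Moves and turns with the lid. With the lid shut it is 123.5 mm above the table.
- power_rocker (a joint): Angle of the black power rocker, rad: -0.16 off (rear half down), +0.16 on (front half down). A spring snaps it to either side once past 0; about 4 N at rocker_front tips it. 37 mm long (fore and aft), 24 mm wide, in a black bezel at the operator's left end of the deck; it pivots about the centrifuge's y.
- rocker_front (a point): Fixed point over the middle of the rocker's front half, 11.5 mm forward of its pivot, at the height of that half's face when it is pressed down. In the off state the face stands about 4 mm higher here. z is normal to the sloping deck.
- rocker_rear (a point): The same over the rocker's rear half, 11.5 mm behind its pivot.
- spin_key (a joint): Travel of the large short-spin key in m: 0 up, 0.005 fully down. It springs back when released; about 5 N holds it fully down.
- spin_top (a point): Middle of the top face of the large round white short-spin key (30 mm across) at the operator's right end of the deck, 10 mm above the deck's face when up; moves with the key. z is normal to the deck: the key travels along -z, tilted 0.2 rad from vertical.
- timer_key (a joint): Travel of the small timed-run key in m: 0 up, 0.003 fully down; springs back.
- timer_top (a point): Middle of the top of the small round white timed-run key (12 mm across) between rocker and short-spin key, 48 mm from the rocker's middle and 51 mm from the short-spin key's; 6 mm above the deck's face.
- tip_box: Blue box of pipette tips, 89x118x72 mm, to the right of the centrifuge. Origin: centre of its underside.
- marker: Blue-capped marker pen, 12x138x13 mm, lying in front to the left. Origin: under its middle.
- oil_bottle: Small brown bottle with a black cap, 26 mm across, 62 mm high, on the left. Origin: centre of its underside.
- coverslip_box: Small white box, 36x36x17 mm, lying in front to the right. Origin: centre of its underside.
- monitor_wide: Wide monitor over the left of the table, an upright panel about 26 mm thick (x), 540 mm wide (y), 340 mm high; origin: middle of its lower edge, about 0.40 m above the table. Fixed and in the way of an arm that swings round at full reach: draw the arm in first.

How it is judged (in metres and radians):
On the way, in this order (a step that is already met when the one before it is completed fails the run):
1. the lid is shut and caught (value of joint lid below 0.025 rad), for 0.2 s.
2. the power rocker is on, with the lid shut (value of joint power_rocker above 0.1 rad and value of joint lid below 0.025 rad), for 0.2 s.
3. the short-spin key is down, with the power on and the lid shut (all of step 2 and value of joint spin_key above 0.0035 m), for 0.3 s.
At the end, for the whole second after the job is handed in: The fingers hold the short-spin key down (more than 3.5 of its 5 mm, pressing with over 1 N) through the last second, the rocker is on (over 0.1 rad), the lid is shut and held by its catch (under 0.025 rad), the timed-run key is up and the centrifuge stands flat on its feet (all of step 3 and value of joint timer_key below 0.0012 m and angle between centrifuge's own z axis and vertical below 0.03 rad and contact force between the fingers and centrifuge above 1 N); the arm keeps its last pose, push and grip.
It fails at once if the short-spin key is pressed before the lid is shut and the power on (value of joint spin_key above 0.0025 m and (value of joint lid above 0.1 rad or value of joint power_rocker below -0.05 rad)).
It fails at once if the power is switched on with the lid open (value of joint power_rocker above 0.08 rad and value of joint lid above 0.1 rad).
It fails at once if the timed-run key is pressed (value of joint timer_key above 0.002 m).
It fails at once if the centrifuge is shoved, lifted or tipped (distance of centrifuge from where it was at the start of the episode above 0.03 m or height (world z) of centrifuge above 0.012 m or angle between centrifuge's own z axis and vertical above 0.12 rad).
It fails at once if a thing standing about is moved or lifted (distance of any of tip_box, oil_bottle, coverslip_box from where it was at the start of the episode above 0.02 m or distance of marker from where it was at the start of the episode above 0.03 m).
It also fails if it takes over 48 s, if anything falls off the work surface, if the arm or the gripper's body presses on something with over 40 N, if the wrist force passes 120 N, or if a joint passes its speed limit or range.

### The arm

A 7-joint arm with a two-finger parallel gripper is mounted at the origin on a cart in front of the work surface, level with it; the furniture and walls round the work are solid. World frame = base frame: x ahead of the robot, y to its left, z up, the work surface at z = 0. Lengths are in mm, angles in degrees, forces in N, time in s.
With the tool pointing down it reaches from about 425 to 875 mm from the base axis. Payload 4.7 kg.
Tool frame: the origin (TCP) lies on the centre line of the jaws, within the pads' length; the fingertips stand 25 mm ahead of it and the grasp point (between the pads) lies 6 mm ahead of it; z points along the fingers, y is the line along which they close (so a half turn about z gives the same grasp; the last joint's range is limited). The gripper opens to 87 mm and grips with 3 to 60 N. Pads are 19 mm wide; open, the fingers measure 117 mm over their backs; the gripper's body (75 mm by 190 mm) begins 51 mm behind the grasp point.
Start: joints at [-73.963, 18.392, -4.016, 83.108, 1.295, 78.541, -3.26], TCP at [170.768, 627.185, 247.587] pointing down, gripper open.
Joint ranges: [-163.93, 163.93], [-17.29, 119.83], [-79.2, 71.16], [3.27, 140.29], [-89.18, 269.18], [5.43, 117.66], [-154.24, 154.24]. Speed limits (degrees/s): [147.25, 147.25, 180, 180, 180, 180, 180].

### API

Orientations are given as [roll, pitch, yaw] about the fixed x, y, z axes, in that order (R = Rz(yaw) Ry(pitch) Rx(roll)).
In Python, from workcell import env gives the robot as it stands.
- The arm moves only by the shell command python3 -m crank 'ROWS' [OPENING]. ROWS is JSON, a list of rows, each an object with "translation": the shift along the world's x, y, z scaled (see below), a list of three; "twist": the turn, a rotation vector about the world's x, y, z scaled (see below), a list of three. A call has exactly 8 rows; each row is the pose to reach, as a shift and turn from the pose commanded when the call began; what a row does not reach only later rows make up. The controller multiplies each number of a shift by 0.1 m and each number of a turn by 60 degrees. A row lasts 1/12 s, in which the tool goes at most 41.7 mm and 7.16 degrees, less where a joint would pass 70% of its speed; a pose out of reach is approached as far as the arm can. A call with a number of a shift or a turn outside -1 to 1 is refused whole. A call with a gripper value outside its range is refused whole. OPENING is the opening, from 0 (shut) to 1 (fully open), set as the call begins (- or left out, the last holds). The fingers move at their own pace and stop on an object; the grip force is fixed at half the most. Time passes only in rows, so rows that repeat a pose let the fingers close, or fill a call up. It gives the time, the measured TCP pose, the force, the opening and the grip force at its end, in the units of the state.
- env.get_state(): the state, without advancing time (a new reading comes with each control period).
- env.get_image(name): name is "side" or "top" or "wrist"; returns a dict with "frame" (384x512x3 uint8, blue, green, red), "fx", "fy", "cx", "cy" (pixels), "T" (4x4, takes a point from camera to world coordinates); the wrist camera has in their place "mount" (4x4, takes a point from camera to tool coordinates, whose origin is the TCP and whose axes are the flange's). Camera axes: x right, y down, z forward; pixel columns grow to the right and rows downward; lengths in mm; the calibration is good to about 2 mm. A picture is of the moment at which its call begins: read the wrist's pose just before it. There is no depth.
- env.job_done(): hands the job in; it is judged then, once.
The state is a dict: "time_s": time; "qpos": joint angles; "joint_velocities": joint speeds; "joint_torque": joint torques, N m; "ee_pos": TCP position; "eef_rot": TCP orientation; "contact_force": force on the tool from outside, world axes, zero at the start; "torque": the same for the moment, N m; "finger_gap": finger opening in mm; "grip_force": force on a finger pad.
Only numpy, scipy, OpenCV 4.12 (cv2) and the standard library are available. Lean on these libraries where they do the work, as an engineer would, in place of code of your own. Each camera call takes 0.05 s, during which the arm holds its last target. There are 200 camera calls.

## Working session

There is one attempt and no reset: what is moved stays moved. The work goes in short steps, Python scripts to look and compute and a shell command to move; the robot and the scene stay as the last step left them, time stands still between calls to the robot, and variables do not carry over. Pictures are saved under pics/ and viewed, at most 10 in all, crops included, and the job is handed in when it is done.

```bash
mkdir -p pics; cat > h.py <<'E'
import numpy as np,cv2
from workcell import env
from scipy.spatial.transform import Rotation as R
def cam(n):
    s=env.get_state(); d=env.get_image(n)
    if 'T' in d: T=np.array(d['T'])
    else:
        W=np.eye(4); W[:3,:3]=R.from_euler('xyz',s['eef_rot'],degrees=True).as_matrix(); W[:3,3]=s['ee_pos']
        T=W@np.array(d['mount'])
    return d,T
def ray(d,T,u,v):
    r=T[:3,:3]@np.array([(u-d['cx'])/d['fx'],(v-d['cy'])/d['fy'],1]); return T[:3,3],r/np.linalg.norm(r)
def onz(d,T,u,v,z):
    o,r=ray(d,T,u,v); return o+r*(z-o[2])/r[2]
def proj(d,T,p):
    q=np.linalg.inv(T)@np.append(p,1); return np.array([d['fx']*q[0]/q[2]+d['cx'],d['fy']*q[1]/q[2]+d['cy']])
def tri(a,b):
    (o1,r1),(o2,r2)=a,b
    A=np.stack([r1,-r2],1); t=np.linalg.lstsq(A,o2-o1,rcond=None)[0]
    p,q=o1+t[0]*r1,o2+t[1]*r2; return (p+q)/2,np.linalg.norm(p-q)
E
python3 - <<'E'
from h import *
for n in('side','top','wrist'):
    d,T=cam(n); cv2.imwrite(f'pics/{n}0.png',d['frame']); print(n,d['fx'],d['cx'],d['cy'],T.round(3).tolist())
print(env.get_state())
E
```

```text
side 360.693219278975 255.03770619452732 194.29615429288702 [[0.644, -0.463, 0.609, -149.682], [-0.765, -0.412, 0.495, -624.674], [0.022, -0.785, -0.619, 957.822], [0.0, 0.0, 0.0, 1.0]]
top 369.91831066037923 260.7163883507332 188.11411735457284 [[-0.027, -0.997, 0.076, 448.132], [-1.0, 0.027, -0.003, -67.943], [0.001, -0.076, -0.997, 1554.428], [0.0, 0.0, 0.0, 1.0]]
wrist 310.0491980689854 260.59154590104976 187.88929043895888 [[0.262, 0.935, 0.239, 105.946], [0.965, -0.254, -0.068, 645.274], [-0.003, 0.248, -0.969, 384.021], [0.0, 0.0, 0.0, 1.0]]
{'time_s': 0.15, 'qpos': array([-73.9626847 ,  18.4301154 ,  -4.01728482,  83.16099681,
         1.29704057,  78.54194843,  -3.26103733]), 'joint_velocities': array([ 0.00187055, -0.18987078, -0.0269652 , -0.25786626, -0.02886206,
       -0.03319007,  0.03602454]), 'joint_torque': array([-4.11564597e-04, -4.91798365e+01, -4.04892024e-01, -3.12877679e+01,
       -6.40717149e-02,  4.04373358e-02,  1.10181113e-04]), 'ee_pos': array([170.67674807, 626.77223131, 246.68494646]), 'eef_rot': array([-1.79912283e+02,  6.67139477e-03,  1.64773164e+02]), 'contact_force': array([-0.10181107,  0.45566434, -0.68080028]), 'torque': array([0.02469179, 0.02373202, 0.00643338]), 'grip_force': 0.0, 'finger_gap': 87.02393275005005}
```

View pics/top0.png

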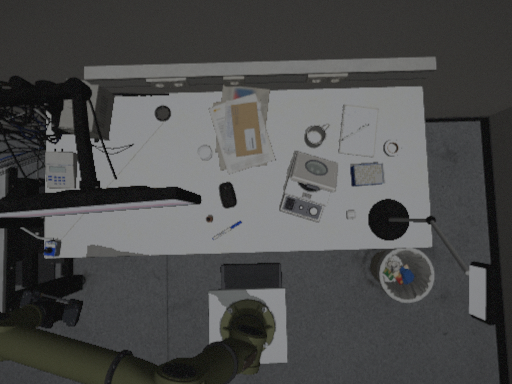

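View pics/side0.png

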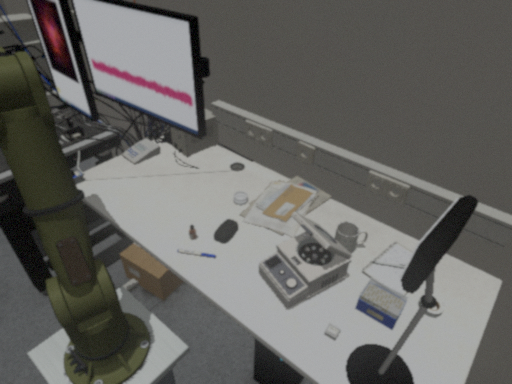

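The top view shows the centrifuge at about (310,188), with its deck at (302,207), rocker at (290,203), timer at (301,207) and spin key at (313,211). The tip box is at (367,174), marker at (227,230), oil bottle at (210,218) and coverslip box at (351,214). I'll zoom both views for finer pixels.

```bash
python3 - <<'E'
from h import *
a=cv2.imread('pics/top0.png')[140:230,260:350]; b=cv2.imread('pics/side0.png')[205:315,250:360]
a=cv2.resize(a,(400,400),interpolation=cv2.INTER_CUBIC); b=cv2.resize(b,(400,400),interpolation=cv2.INTER_CUBIC)
cv2.imwrite('pics/crop0.png',np.hstack([a,b]))
E
```

```text
(no output)
```

View pics/crop0.png

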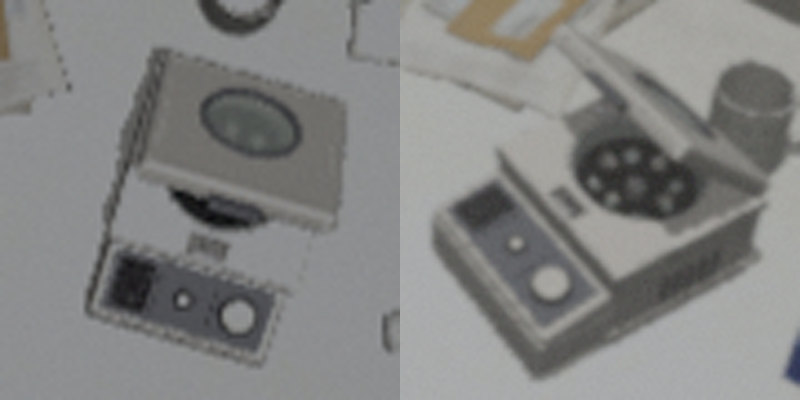

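```bash
python3 - <<'E'
from h import *
t,Tt=cam('top'); s,Ts=cam('side')
P={}
for n,a,b in [('rocker',(289.2,203.6),(272,261.2)),('timer',(300.9,207.4),(281.6,271.7)),('spin',(313.5,211.4),(291.1,283))]:
    p,e=tri(ray(t,Tt,*a),ray(s,Ts,*b)); P[n]=p; print(n,p.round(1),round(e,1))
    print('  onz top,side',onz(t,Tt,*a,75).round(1),onz(s,Ts,*b,75).round(1))
d=P['rocker']-P['spin']; print('spacing',np.linalg.norm(d), 'yaw',np.degrees(np.arctan2(-d[0],d[1])))
for n,a,h in [('tip',(367,174),60),('marker',(227,230),6),('bottle',(210,218),60),('cover',(351,214),17),('monitor',(100,200),500),('lamp head',(388,219),400)]: print(n,onz(t,Tt,*a,h).round(0))
E
```

```text
rocker [ 494.8 -182.7   71.2] 5.2
  onz top,side [ 496.3 -184.4   75. ] [ 490.2 -182.7   75. ]
timer [ 479.5 -230.4   71.1] 1.6
  onz top,side [ 479.9 -230.6   75. ] [ 476.2 -231.6   75. ]
spin [ 461.9 -279.6   73.8] 2.3
  onz top,side [ 462.6 -280.4   75. ] [ 460.3 -279.2   75. ]
spacing 102.38411647626549 yaw -18.74254289013856
tip [ 608. -506.   60.]
marker [396.  73.   6.]
bottle [448. 135.  60.]
cover [ 448. -444.   17.]
monitor [507. 388. 500.]
lamp head [ 430. -464.  400.]
```

```bash
python3 - <<'E'
from h import *
s=env.get_image('side'); Ts=np.array(s['T'])
for p in [(203,135),(92,97),(199,20)]: print(onz(s,Ts,*p,400).round(),onz(s,Ts,*p,740).round())
x,y=[.947,-.321],[.321,.947]
E
```

```text
[520. 136. 400.] [ 112. -328.  740.]
[442. 646. 400.] [  81. -128.  740.]
[1528. 1236.  400.] [505. 102. 740.]
```

```bash
python3 -m crank '[{"translation":[-0.04,-0.12,-0.04],"twist":[0,0,0]},{"translation":[-0.08,-0.25,-0.08],"twist":[0,0,-0.01]},{"translation":[-0.12,-0.38,-0.12],"twist":[0,0,-0.02]},{"translation":[-0.16,-0.5,-0.16],"twist":[0,0,-0.03]},{"translation":[-0.2,-0.62,-0.2],"twist":[0,0,-0.04]},{"translation":[-0.24,-0.75,-0.2],"twist":[0,0,-0.05]},{"translation":[-0.28,-0.88,-0.2],"twist":[0,0,-0.06]},{"translation":[-0.3,-1,-0.2],"twist":[0,0,-0.06]}]' 0
python3 -m crank '[{"translation":[-0.04,-0.12,0],"twist":[0,0,0]},{"translation":[-0.08,-0.25,0],"twist":[0,0,0]},{"translation":[-0.12,-0.38,0],"twist":[0,0,0]},{"translation":[-0.16,-0.5,0],"twist":[0,0,0]},{"translation":[-0.2,-0.62,0],"twist":[0,0,0]},{"translation":[-0.24,-0.75,0],"twist":[0,0,0]},{"translation":[-0.28,-0.88,0],"twist":[0,0,0]},{"translation":[-0.3,-1,0],"twist":[0,0,0]}]'
python3 -m crank '[{"translation":[0.1,-0.05,0],"twist":[0,0,0]},{"translation":[0.2,-0.1,0],"twist":[0,0,0]},{"translation":[0.3,-0.15,0],"twist":[0,0,0]},{"translation":[0.4,-0.2,0],"twist":[0,0,0]},{"translation":[0.5,-0.25,0],"twist":[0,0,0]},{"translation":[0.6,-0.3,0],"twist":[0,0,0]},{"translation":[0.7,-0.35,0],"twist":[0,0,0]},{"translation":[0.8,-0.4,0],"twist":[0,0,0]}]'
python3 -c "from h import *;print(env.get_state()['qpos'].round(1))"
```

```text
time_s: 0.97
ee_pos: [140.1, 526.4, 227.5]
eef_rot: [-180.0, -0.0, 161.2]
contact_force: [0.4, -0.2, 0.3]
finger_gap: 41.8
grip_force: 0.0
time_s: 1.63
ee_pos: [110.2, 426.4, 227.7]
eef_rot: [180.0, -0.0, 161.2]
contact_force: [-0.7, -0.3, 0.2]
finger_gap: 0.5
grip_force: 0.0
time_s: 2.3
ee_pos: [192.0, 386.7, 227.5]
eef_rot: [-180.0, 0.0, 161.1]
contact_force: [-0.5, 0.2, -0.4]
finger_gap: 0.2
grip_force: 0.0
[-68.7  -7.7   1.5 113.7   0.2  74.    3.8]
```

```bash
python3 -m crank '[{"translation":[0.1,-0.07,0],"twist":[0,0,0]},{"translation":[0.2,-0.15,0],"twist":[0,0,0]},{"translation":[0.3,-0.22,0],"twist":[0,0,0]},{"translation":[0.4,-0.3,0],"twist":[0,0,0]},{"translation":[0.5,-0.38,0],"twist":[0,0,0]},{"translation":[0.6,-0.45,0],"twist":[0,0,0]},{"translation":[0.7,-0.53,0],"twist":[0,0,0]},{"translation":[0.8,-0.6,0],"twist":[0,0,0]}]'
python3 -m crank '[{"translation":[0.08,-0.09,0],"twist":[0,0,0]},{"translation":[0.16,-0.18,0],"twist":[0,0,0]},{"translation":[0.24,-0.26,0],"twist":[0,0,0]},{"translation":[0.32,-0.35,0],"twist":[0,0,0]},{"translation":[0.4,-0.44,0],"twist":[0,0,0]},{"translation":[0.48,-0.53,0],"twist":[0,0,0]},{"translation":[0.57,-0.61,0],"twist":[0,0,0]},{"translation":[0.65,-0.7,0],"twist":[0,0,0]}]'
python3 -m crank '[{"translation":[0.06,-0.11,0],"twist":[0,0,0]},{"translation":[0.12,-0.22,0],"twist":[0,0,0]},{"translation":[0.19,-0.34,0],"twist":[0,0,0]},{"translation":[0.25,-0.45,0],"twist":[0,0,0]},{"translation":[0.31,-0.56,0],"twist":[0,0,0]},{"translation":[0.37,-0.67,0],"twist":[0,0,0]},{"translation":[0.44,-0.79,0],"twist":[0,0,0]},{"translation":[0.5,-0.9,0],"twist":[0,0,0]}]'
python3 -c "from h import *;print(env.get_state()['qpos'].round(1))"
```

```text
time_s: 2.97
ee_pos: [271.8, 326.3, 227.6]
eef_rot: [180.0, 0.0, 161.2]
contact_force: [-0.1, -0.3, -0.1]
finger_gap: 0.4
grip_force: 0.0
time_s: 3.63
ee_pos: [336.5, 256.4, 227.6]
eef_rot: [180.0, 0.0, 161.2]
contact_force: [0.1, 0.1, -0.6]
finger_gap: 0.2
grip_force: 0.0
time_s: 4.3
ee_pos: [386.1, 165.8, 227.6]
eef_rot: [180.0, -0.0, 161.2]
contact_force: [0.5, 0.4, -0.8]
finger_gap: 0.5
grip_force: 0.0
[-53.5 -11.2  23.7 115.7   4.7  74.6  39.8]
```

```bash
python3 -m crank '[{"translation":[0.04,-0.12,0],"twist":[0,0,0]},{"translation":[0.08,-0.25,0],"twist":[0,0,0]},{"translation":[0.12,-0.38,0],"twist":[0,0,0]},{"translation":[0.16,-0.5,0],"twist":[0,0,0]},{"translation":[0.2,-0.62,0],"twist":[0,0,0]},{"translation":[0.24,-0.75,0],"twist":[0,0,0]},{"translation":[0.28,-0.88,0],"twist":[0,0,0]},{"translation":[0.3,-1,0],"twist":[0,0,0]}]'
python3 -m crank '[{"translation":[0.02,-0.12,0.1],"twist":[0,0,0]},{"translation":[0.04,-0.25,0.2],"twist":[0,0,0]},{"translation":[0.06,-0.38,0.3],"twist":[0,0,0]},{"translation":[0.08,-0.5,0.4],"twist":[0,0,0]},{"translation":[0.1,-0.62,0.5],"twist":[0,0,0]},{"translation":[0.12,-0.75,0.6],"twist":[0,0,0]},{"translation":[0.14,-0.88,0.7],"twist":[0,0,0]},{"translation":[0.15,-1,0.8],"twist":[0,0,0]}]'
python3 -m crank '[{"translation":[0.04,-0.12,0.04],"twist":[0,0,0]},{"translation":[0.08,-0.25,0.08],"twist":[0,0,0]},{"translation":[0.12,-0.38,0.12],"twist":[0,0,0]},{"translation":[0.16,-0.5,0.16],"twist":[0,0,0]},{"translation":[0.2,-0.62,0.2],"twist":[0,0,0]},{"translation":[0.24,-0.75,0.24],"twist":[0,0,0]},{"translation":[0.28,-0.88,0.28],"twist":[0,0,0]},{"translation":[0.3,-1,0.3],"twist":[0,0,0]}]'
python3 - <<'E'
from h import *
print(env.get_state()['qpos'].round(1))
d,T=cam('wrist'); cv2.imwrite('pics/w1.png',d['frame']); np.save('w1T.npy',T)
print(T[:3,3])
E
```

```text
time_s: 4.97
ee_pos: [416.0, 65.8, 227.6]
eef_rot: [180.0, 0.0, 161.2]
contact_force: [0.2, 1.0, 0.2]
finger_gap: 0.2
grip_force: 0.0
time_s: 5.63
ee_pos: [431.1, -34.2, 309.0]
eef_rot: [180.0, 0.0, 161.2]
contact_force: [0.0, -0.0, 0.3]
finger_gap: 0.4
grip_force: 0.0
time_s: 6.3
ee_pos: [461.2, -134.1, 338.8]
eef_rot: [180.0, 0.1, 161.2]
contact_force: [-0.1, -0.3, 0.6]
finger_gap: 0.3
grip_force: 0.0
[-40.4  -9.1  48.3  99.2   6.8  86.8  78.3]
[ 397.53257916 -111.72795859  476.24320963]
```

View pics/w1.png

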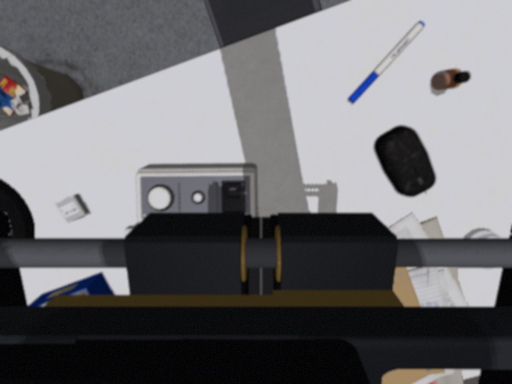

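Wrist view: deck square with the image, so the tool yaw matches the centrifuge. Spin key is at (160,197), timer at (198,197) and rocker at (235,194).

```bash
python3 - <<'E'
from h import *
d,T=cam('wrist'); f=d['frame']
g=cv2.cvtColor(f[165:212,140:255],cv2.COLOR_BGR2GRAY)
for lo in (200,):
    n,l,st,c=cv2.connectedComponentsWithStats((g>lo).astype('uint8'))
    for i in range(1,n):
        if 30<st[i,4]<3000: print(st[i],c[i]+[140,165])
n,l,st,c=cv2.connectedComponentsWithStats((g<60).astype('uint8'))
for i in range(1,n):
    if 30<st[i,4]: print('dark',st[i],c[i]+[140,165])
t,Tt=cam('top')
for nm,w,a,h in [('rocker',(234,194),(289.2,203.6),71),('timer',(198,197),(300.9,207.4),74),('spin',(160,197),(313.5,211.4),78)]:
    p,e=tri(ray(d,T,*w),ray(t,Tt,*a)); print(nm,p.round(1),round(e,1),onz(d,T,*w,h).round(1))
for w in [(136,168),(256,165),(256,212)]: print('deck edge',onz(d,T,*w,61).round(1))
E
python3 - <<'E'
import cv2
f=cv2.imread('pics/w1.png')[155:220,125:265]
cv2.imwrite('pics/w1c.png',cv2.resize(f,None,fx=5,fy=5,interpolation=cv2.INTER_CUBIC))
E
```

```text
[ 13  23  19  18 255] [162.08627451 196.79215686]
dark [ 84  13  25  34 777] [236.25611326 195.50965251]
dark [24 19 13 24 53] [172.54716981 193.16981132]
rocker [ 496.3 -187.    58.8] 2.9 [ 492.8 -186.1   71. ]
timer [ 479.3 -230.5   80.9] 1.4 [ 480.2 -233.1   74. ]
spin [ 462.6 -279.8   78.6] 0.2 [ 462.8 -280.    78. ]
deck edge [ 417.1 -301.5   61. ]
deck edge [ 466.5 -145.5   61. ]
deck edge [ 530.  -167.6   61. ]
```

View pics/w1c.png

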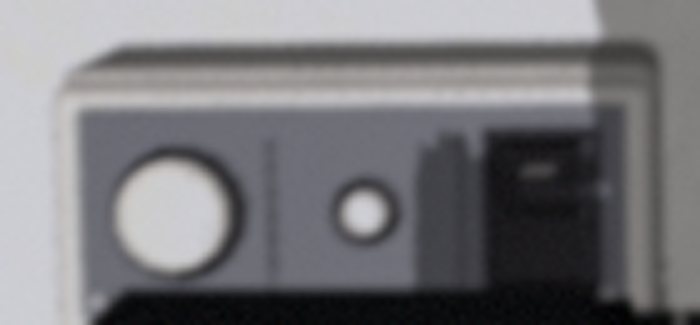

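```bash
python3 - <<'E'
from h import *
t,Tt=cam('top'); s,Ts=cam('side')
x=np.array([.947,-.322,0]);y=np.array([.322,.947,0]);O=np.array([566.7,-263.6,0])
H=O+101*x+[0,0,106.5]
for a in (.6,.75,.85,.95):
    c,sn=np.cos(a),np.sin(a)
    L=lambda u,v,w:H+(-u*c+w*sn)*x+v*y+np.array([0,0,u*sn+w*c])
    print(a,[proj(t,Tt,L(156,v,w)).round(1).tolist() for v in(84,-84) for w in (-3,17)],'side',[proj(s,Ts,L(156,v,17)).round(1).tolist() for v in(84,-84)],'press',L(135,0,17).round(1))
print('H',H)
E
```

```text
0.6 [[288.4, 183.8], [289.6, 180.4], [332.0, 197.2], [333.7, 194.0]] side [[290.0, 215.9], [324.7, 250.5]] press [ 565.9 -263.3  196.8]
0.75 [[289.9, 179.6], [291.3, 175.6], [334.1, 193.2], [335.9, 189.4]] side [[294.8, 210.2], [330.2, 244.2]] press [ 579.8 -268.   211. ]
0.85 [[291.0, 176.4], [292.5, 172.0], [335.5, 190.1], [337.5, 185.9]] side [[298.3, 206.5], [334.1, 240.2]] press [ 590.1 -271.5  219.1]
0.95 [[292.2, 172.9], [293.8, 168.2], [337.0, 186.7], [339.0, 182.1]] side [[302.0, 203.1], [338.1, 236.4]] press [ 601.1 -275.3  226.2]
H [ 662.347 -296.122  106.5  ]
```

```bash
python3 -m crank '[{"translation":[0.08,-0.08,0],"twist":[0,0,0]},{"translation":[0.17,-0.17,0],"twist":[0,0,0]},{"translation":[0.26,-0.26,0],"twist":[0,0,0]},{"translation":[0.34,-0.35,0],"twist":[0,0,0]},{"translation":[0.43,-0.44,0],"twist":[0,0,0]},{"translation":[0.52,-0.53,0],"twist":[0,0,0]},{"translation":[0.6,-0.61,0],"twist":[0,0,0]},{"translation":[0.68,-0.7,0],"twist":[0,0,0]}]'
python3 -m crank '[{"translation":[0.08,-0.08,0],"twist":[0,0,0]},{"translation":[0.17,-0.17,0],"twist":[0,0,0]},{"translation":[0.26,-0.26,0],"twist":[0,0,0]},{"translation":[0.34,-0.35,0],"twist":[0,0,0]},{"translation":[0.43,-0.44,0],"twist":[0,0,0]},{"translation":[0.52,-0.53,0],"twist":[0,0,0]},{"translation":[0.6,-0.61,0],"twist":[0,0,0]},{"translation":[0.68,-0.7,-0.1],"twist":[0,0,0]}]'
python3 - <<'E'
from h import *
print(env.get_state()['qpos'].round(1))
d,T=cam('wrist'); cv2.imwrite('pics/w2.png',d['frame'])
E
```

```text
time_s: 7.22
ee_pos: [529.4, -201.4, 337.1]
eef_rot: [179.9, -0.1, 161.3]
contact_force: [-0.0, 0.2, -0.4]
finger_gap: 0.2
grip_force: 0.0
time_s: 7.88
ee_pos: [598.3, -272.0, 328.4]
eef_rot: [179.9, 0.1, 161.3]
contact_force: [-0.3, 0.3, 0.9]
finger_gap: -0.1
grip_force: 0.0
[-17.1  24.9  56.2  76.2 -20.6  89.3 108. ]
```

View pics/w2.png

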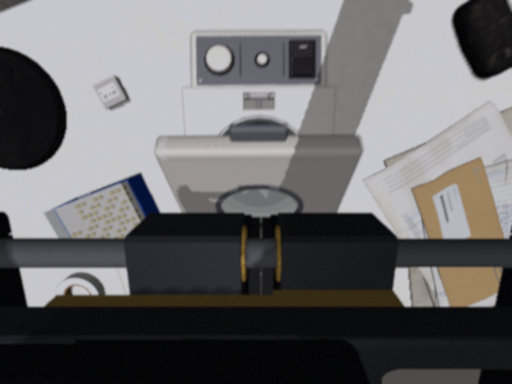

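Wrist view: spin key (219,58), timer (262,59), rocker bezel (302,58). The lid front edge runs from (155,140) to (360,138), centred on the tool, and its width puts the edge about 215 mm high, so the lid is at roughly 0.7–0.75 rad. The fingers are behind the lid face, so I'll go down.

```bash
python3 -m crank '[{"translation":[0,0,-0.1],"twist":[0,0,0]},{"translation":[0,0,-0.2],"twist":[0,0,0]},{"translation":[0,0,-0.3],"twist":[0,0,0]},{"translation":[0,0,-0.4],"twist":[0,0,0]},{"translation":[0,0,-0.5],"twist":[0,0,0]},{"translation":[0,0,-0.6],"twist":[0,0,0]},{"translation":[0,-0.01,-0.7],"twist":[0,0,0]},{"translation":[0,-0.02,-0.8],"twist":[0,0,0]}]'
python3 -m crank '[{"translation":[-0.03,0.01,-0.03],"twist":[0,0,0]},{"translation":[-0.06,0.02,-0.06],"twist":[0,0,0]},{"translation":[-0.09,0.03,-0.09],"twist":[0,0,0]},{"translation":[-0.12,0.04,-0.12],"twist":[0,0,0]},{"translation":[-0.15,0.05,-0.16],"twist":[0,0,0]},{"translation":[-0.18,0.06,-0.19],"twist":[0,0,0]},{"translation":[-0.21,0.07,-0.23],"twist":[0,0,0]},{"translation":[-0.24,0.08,-0.27],"twist":[0,0,0]}]'
```

```text
time_s: 8.6
ee_pos: [596.8, -274.6, 246.6]
eef_rot: [180.0, 0.0, 161.2]
contact_force: [0.1, -0.8, 0.1]
finger_gap: 0.5
grip_force: 0.0
time_s: 9.27
ee_pos: [572.5, -266.8, 220.5]
eef_rot: [180.0, 0.0, 161.2]
contact_force: [-0.5, -0.2, 1.7]
finger_gap: 0.6
grip_force: 0.5
```

```bash
python3 -m crank '[{"translation":[-0.04,0.01,-0.05],"twist":[0,0,0]},{"translation":[-0.08,0.03,-0.1],"twist":[0,0,0]},{"translation":[-0.11,0.04,-0.16],"twist":[0,0,0]},{"translation":[-0.14,0.05,-0.21],"twist":[0,0,0]},{"translation":[-0.17,0.06,-0.27],"twist":[0,0,0]},{"translation":[-0.2,0.07,-0.33],"twist":[0,0,0]},{"translation":[-0.22,0.08,-0.4],"twist":[0,0,0]},{"translation":[-0.24,0.09,-0.46],"twist":[0,0,0]}]'
python3 -m crank '[{"translation":[-0.01,0,-0.04],"twist":[0,0,0]},{"translation":[-0.02,0.01,-0.08],"twist":[0,0,0]},{"translation":[-0.03,0.01,-0.12],"twist":[0,0,0]},{"translation":[-0.04,0.01,-0.16],"twist":[0,0,0]},{"translation":[-0.05,0.02,-0.19],"twist":[0,0,0]},{"translation":[-0.05,0.02,-0.22],"twist":[0,0,0]},{"translation":[-0.05,0.02,-0.24],"twist":[0,0,0]},{"translation":[-0.05,0.02,-0.25],"twist":[0,0,0]}]'
```

```text
time_s: 9.93
ee_pos: [548.3, -258.0, 173.8]
eef_rot: [-180.0, -0.0, 161.2]
contact_force: [-0.7, -1.5, 1.6]
finger_gap: 0.2
grip_force: 0.8
time_s: 10.6
ee_pos: [543.5, -255.9, 149.2]
eef_rot: [-180.0, -0.0, 161.2]
contact_force: [-1.3, -0.7, 2.4]
finger_gap: 0.5
grip_force: 1.2
```

```bash
python3 -m crank '[{"translation":[0,0,-0.01],"twist":[0,0,0]},{"translation":[0,0,-0.02],"twist":[0,0,0]},{"translation":[0,0,-0.03],"twist":[0,0,0]},{"translation":[0,0,-0.04],"twist":[0,0,0]},{"translation":[0,0,-0.05],"twist":[0,0,0]},{"translation":[0,0,-0.06],"twist":[0,0,0]},{"translation":[0,0,-0.06],"twist":[0,0,0]},{"translation":[0,0,-0.06],"twist":[0,0,0]}]'
```

```text
time_s: 11.27
ee_pos: [543.2, -255.9, 146.0]
eef_rot: [179.9, -0.1, 161.2]
contact_force: [-9.2, 4.1, 18.9]
finger_gap: 0.4
grip_force: 10.0
```

```bash
python3 -m crank '[{"translation":[0,0,0.05],"twist":[0,0,0]},{"translation":[0,0,0.15],"twist":[0,0,0]},{"translation":[0,0,0.3],"twist":[0,0,0]},{"translation":[-0.02,0.01,0.45],"twist":[0,0,0]},{"translation":[-0.1,0.03,0.6],"twist":[0,0,0]},{"translation":[-0.2,0.07,0.75],"twist":[0,0,0]},{"translation":[-0.3,0.1,0.88],"twist":[0,0,0]},{"translation":[-0.38,0.13,1],"twist":[0,0,0]}]' 1
python3 - <<'E'
from h import *
d,T=cam('wrist'); s,Ts=cam('side')
b=cv2.resize(s['frame'][195:315,240:360],(384,384),interpolation=cv2.INTER_CUBIC)
w=cv2.resize(d['frame'],(416,312)); w=np.vstack([w,np.zeros((72,416,3),'uint8')])
cv2.imwrite('pics/c3.png',np.hstack([b,w])); cv2.imwrite('pics/w3.png',d['frame']); np.save('w3T.npy',T)
E
```

```text
time_s: 11.93
ee_pos: [505.3, -242.9, 244.8]
eef_rot: [180.0, 0.0, 161.1]
contact_force: [1.1, -0.2, 0.4]
finger_gap: 46.1
grip_force: 0.0
```

View pics/c3.png

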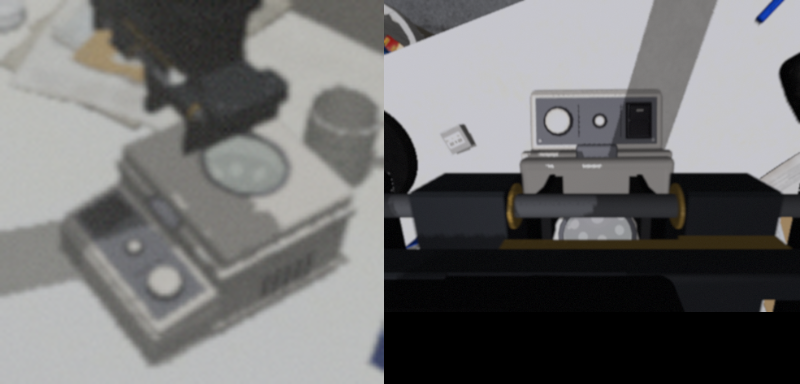

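The lid is shut and holding. In the wrist view the spin key is at about (214,149), the timer at (265,149) and the rocker bezel at (316,148).

```bash
python3 - <<'E'
from h import *
T=np.load('w3T.npy'); d=env.get_image('wrist'); f=cv2.imread('pics/w3.png'); g=cv2.cvtColor(f,cv2.COLOR_BGR2GRAY)
m=np.zeros_like(g); m[118:178,190:340]=1
res={}
for nm,mk in [('white',(g>170)&(m>0)),('dark',(g<60)&(m>0))]:
    n,l,st,c=cv2.connectedComponentsWithStats(mk.astype('uint8'))
    for i in range(1,n):
        if 80<st[i,4]<2500:
            z={'white':78 if st[i,4]>400 else 74,'dark':72}[nm]
            print(nm,st[i],c[i].round(1),onz(d,T,*c[i],z).round(1))
x=np.array([.947,-.322,0]);y=np.array([.322,.947,0])
for p in [(316,148)]: print('rocker',onz(d,T,*p,70).round(1))
x0=onz(d,T,316,124,67);x1=onz(d,T,316,171,75);print('bezel ends',x0,x1,np.linalg.norm(x1-x0))
E
```

```text
white [190 118 105   2 141] [233.5 118.3] [ 442.  -248.8   74. ]
white [200 135  28  28 621] [213.1 148.4] [ 462.7 -277.2   78. ]
dark [ 296  123   35   49 1659] [313.  147.4] [ 494.4 -183.5   72. ]
dark [213 133  20  34  97] [226.2 150.4] [ 469.2 -266.6   72. ]
dark [290 137   3  32  82] [291.1 154.5] [ 494.2 -206.4   72. ]
rocker [ 496.3 -180.6   70. ]
bezel ends [ 473.84690202 -173.5018089    67.        ] [ 517.69071716 -187.75631561   75.        ] 46.79178440934039
```

```bash
python3 -m crank '[{"translation":[-0.01,0.07,0],"twist":[-0.01,-0.03,0]},{"translation":[-0.02,0.15,0],"twist":[-0.02,-0.07,0]},{"translation":[-0.04,0.22,-0.05],"twist":[-0.035,-0.1,0]},{"translation":[-0.05,0.3,-0.1],"twist":[-0.045,-0.14,0]},{"translation":[-0.06,0.38,-0.15],"twist":[-0.06,-0.17,0]},{"translation":[-0.08,0.45,-0.2],"twist":[-0.07,-0.2,0]},{"translation":[-0.09,0.52,-0.25],"twist":[-0.08,-0.24,0]},{"translation":[-0.1,0.6,-0.3],"twist":[-0.092,-0.272,0]}]'
python3 -m crank '[{"translation":[-0.01,0.07,-0.08],"twist":[0,0,0]},{"translation":[-0.02,0.14,-0.17],"twist":[0,0,0]},{"translation":[-0.02,0.2,-0.26],"twist":[0,0,0]},{"translation":[-0.03,0.27,-0.35],"twist":[0,0,0]},{"translation":[-0.04,0.34,-0.44],"twist":[0,0,0]},{"translation":[-0.05,0.4,-0.53],"twist":[0,0,0]},{"translation":[-0.06,0.47,-0.62],"twist":[0,0,0]},{"translation":[-0.06,0.54,-0.7],"twist":[0,0,0]}]'
python3 - <<'E'
from h import *
d,T=cam('wrist'); s,Ts=cam('side')
b=cv2.resize(s['frame'][195:315,220:340],(384,384),interpolation=cv2.INTER_CUBIC)
w=cv2.resize(d['frame'],(416,312)); w=np.vstack([w,np.zeros((72,416,3),'uint8')])
cv2.imwrite('pics/c4.png',np.hstack([b,w])); cv2.imwrite('pics/w4.png',d['frame']); np.save('w4T.npy',T)
print(env.get_state()['qpos'].round(1),env.get_state()['ee_pos'])
E
```

```text
time_s: 12.75
ee_pos: [495.7, -182.2, 213.1]
eef_rot: [179.9, 17.3, 161.2]
contact_force: [-0.2, 0.3, -0.6]
finger_gap: 86.9
grip_force: 0.0
time_s: 13.42
ee_pos: [489.4, -128.2, 142.4]
eef_rot: [180.0, 17.2, 161.2]
contact_force: [-0.2, -0.5, -1.0]
finger_gap: 87.1
grip_force: 0.0
[-38.6 -11.1  45.3 125.6  15.6  46.3  69.3] [ 488.74126436 -127.39322809  141.75228776]
```

View pics/c4.png

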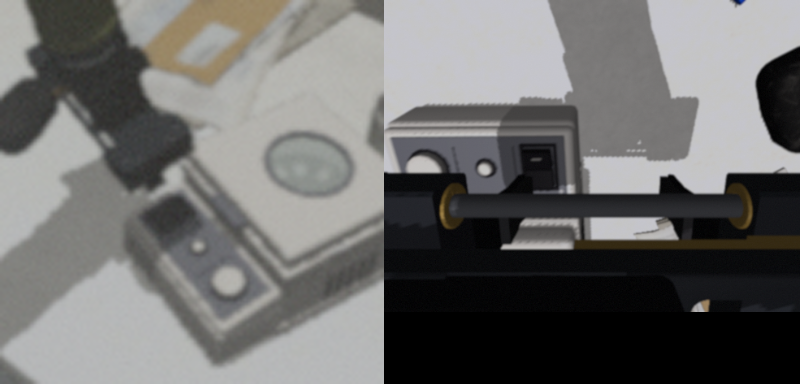

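The side view shows the gripper over the rocker end. In the wrist view the rocker is at about (191,198) full-frame, next to the right finger near (165,225). I'll compute the offset.

```bash
python3 - <<'E'
from h import *
T=np.load('w4T.npy'); s=env.get_state(); d=env.get_image('wrist')
g=cv2.cvtColor(cv2.imread('pics/w4.png'),cv2.COLOR_BGR2GRAY)
k=1.2308
sp=((427-384)*k,164*k)
print('timer',onz(d,T,(485.5-384)*k,168.5*k,74).round(1),'rocker bez front mid',onz(d,T,(538-384)*k,145*k,68).round(1),'bezel sides at row160', onz(d,T,(519-384)*k,160*k,70).round(1),onz(d,T,(557-384)*k,160*k,70).round(1))
r=R.from_euler('xyz',s['eef_rot'],degrees=True).as_matrix()
for sg in (1,-1):
    p=s['ee_pos']+r@[0,sg*51,25]; print('tip',p.round(1),proj(d,T,p).round(1))
E
```

```text
timer [ 479.2 -225.7   74. ] rocker bez front mid [ 475.3 -174.7   68. ] bezel sides at row160 [ 482.7 -196.1   70. ] [ 493.4 -164.8   70. ]
tip [512.  -81.5 117.8] [351.6 230. ]
tip [ 479.3 -178.1  117.9] [169.9 230.2]
```

```bash
python3 - <<'E'
from h import *
t,Tt=cam('top'); s,Ts=cam('side'); d,T=cam('wrist')
def blob(f,c,r,white):
    g=cv2.cvtColor(f,cv2.COLOR_BGR2GRAY).astype(float); x,y=c
    w=g[y-r:y+r+1,x-r:x+r+1]; th=(w.max()+w.min())/2
    m=((w>th) if white else (w<th)).astype('uint8')
    n,l,st,cc=cv2.connectedComponentsWithStats(m); i=l[r,r] ; return cc[i]+[x-r,y-r],st[i,4]
for nm,f0,f1,c in [('top','pics/top0.png',t['frame'],(313,211)),('side','pics/side0.png',s['frame'],(291,283))]:
    print(nm,blob(cv2.imread(f0),c,5,True),blob(f1,c,5,True))
g=cv2.cvtColor(d['frame'],cv2.COLOR_BGR2GRAY)
print(blob(d['frame'],(125,207),8,True))
cv2.imwrite('pics/w5.png',cv2.resize(d['frame'][165:265,90:250],(800,500),interpolation=cv2.INTER_CUBIC)); np.save('w5T.npy',T); print(env.get_state()['ee_pos'].round(1))
E
```

```text
top (array([313.11627907, 210.88372093]), np.int32(43)) (array([313.11627907, 210.88372093]), np.int32(43))
side (array([290.85915493, 282.01408451]), np.int32(71)) (array([290.93055556, 282.01388889]), np.int32(72))
(array([123.48888889, 206.56666667]), np.int32(180))
[ 490.3 -129.3  144.2]
```

View pics/w5.png

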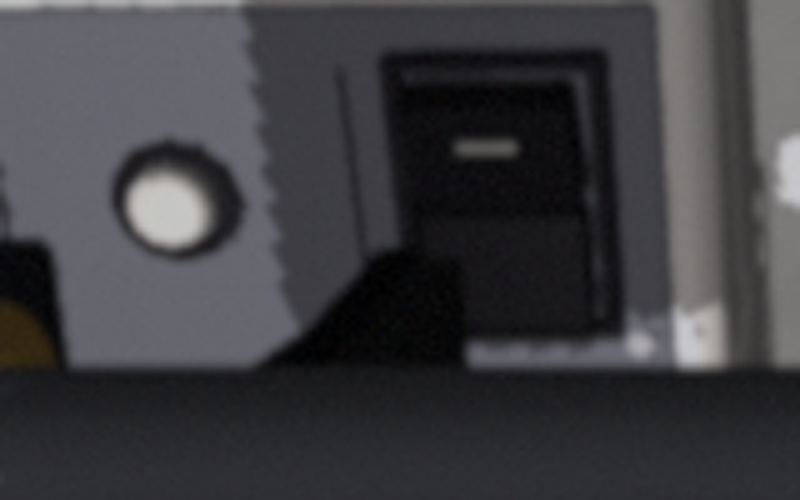

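```bash
python3 - <<'E'
from h import *
T=np.load('w5T.npy'); d=env.get_image('wrist'); s=env.get_state()
f=lambda c,r,z:onz(d,T,90+c/5,165+r/5,z).round(1)
a,b,e=f(385,52,65.5),f(605,52,65.5),f(622,330,73)
print('bezel FL FR RR',a,b,e,'width',np.linalg.norm(a-b),'len',np.linalg.norm(b-e)); print('centre',(a+e)/2)
print('front mark',f(485,148,73)); print('pivot',f(495,213,71),'timer',f(172,205,74))
print(s['ee_pos'])
E
```

```text
bezel FL FR RR [ 470.7 -191.3   65.5] [ 480.7 -162.1   65.5] [ 522.2 -176.3   73. ] width 30.8648667581767 len 44.49876402777953
centre [ 496.45 -183.8    69.25]
front mark [ 485.9 -181.5   73. ]
pivot [ 497.6 -186.1   71. ] timer [ 479.8 -227.5   74. ]
[ 490.28722466 -129.26458046  144.26518778]
```

```bash
python3 -m crank '[{"translation":[0.005,0,-0.05],"twist":[0,0,0]},{"translation":[0.01,0,-0.1],"twist":[0,0,0]},{"translation":[0.015,-0.01,-0.15],"twist":[0,0,0]},{"translation":[0.02,-0.01,-0.2],"twist":[0,0,0]},{"translation":[0.025,-0.01,-0.25],"twist":[0,0,0]},{"translation":[0.03,-0.01,-0.3],"twist":[0,0,0]},{"translation":[0.035,-0.01,-0.34],"twist":[0,0,0]},{"translation":[0.04,-0.015,-0.38],"twist":[0,0,0]}]'
python3 -m crank '[{"translation":[0.002,0,-0.01],"twist":[0,0,0]},{"translation":[0.004,0,-0.02],"twist":[0,0,0]},{"translation":[0.006,0,-0.03],"twist":[0,0,0]},{"translation":[0.008,0,-0.04],"twist":[0,0,0]},{"translation":[0.01,0,-0.05],"twist":[0,0,0]},{"translation":[0.012,0,-0.06],"twist":[0,0,0]},{"translation":[0.014,0,-0.07],"twist":[0,0,0]},{"translation":[0.016,0,-0.08],"twist":[0,0,0]}]'
```

```text
time_s: 14.43
ee_pos: [493.7, -130.2, 105.0]
eef_rot: [180.0, 17.2, 161.2]
contact_force: [-0.6, -0.3, 0.7]
finger_gap: 87.2
grip_force: 0.0
time_s: 15.1
ee_pos: [495.8, -130.3, 97.8]
eef_rot: [179.9, 17.3, 161.2]
contact_force: [-0.8, 0.0, 4.2]
finger_gap: 87.4
grip_force: 2.1
```

```bash
python3 -m crank '[{"translation":[0.002,0,-0.01],"twist":[0,0,0]},{"translation":[0.004,0,-0.02],"twist":[0,0,0]},{"translation":[0.006,0,-0.03],"twist":[0,0,0]},{"translation":[0.007,0,-0.035],"twist":[0,0,0]},{"translation":[0.008,0,-0.04],"twist":[0,0,0]},{"translation":[0.008,0,-0.04],"twist":[0,0,0]},{"translation":[0.008,0,-0.04],"twist":[0,0,0]},{"translation":[0.008,0,-0.04],"twist":[0,0,0]}]'
```

```text
time_s: 15.77
ee_pos: [496.6, -130.4, 96.5]
eef_rot: [179.9, 17.1, 161.1]
contact_force: [-24.0, 8.1, 46.0]
finger_gap: 86.9
grip_force: 25.4
```

```bash
python3 -m crank '[{"translation":[-0.01,0,0.05],"twist":[0,0,0]},{"translation":[-0.02,0.01,0.1],"twist":[0,0,0]},{"translation":[-0.03,0.01,0.16],"twist":[0,0,0]},{"translation":[-0.04,0.01,0.22],"twist":[0,0,0]},{"translation":[-0.05,0.02,0.28],"twist":[0,0,0]},{"translation":[-0.06,0.02,0.35],"twist":[0,0,0]},{"translation":[-0.07,0.02,0.42],"twist":[0,0,0]},{"translation":[-0.07,0.02,0.48],"twist":[0,0,0]}]' 0
python3 - <<'E'
from h import *
d,T=cam('wrist'); np.save('w6T.npy',T); print(env.get_state()['ee_pos'].round(1))
t,_=cam('top'); s,_=cam('side')
a=cv2.resize(d['frame'][165:265,90:250],(800,500),interpolation=cv2.INTER_CUBIC); cv2.imwrite('pics/w6.png',a)
def blob(f,c,r):
    g=cv2.cvtColor(f,cv2.COLOR_BGR2GRAY).astype(float); x,y=c
    w=g[y-r:y+r+1,x-r:x+r+1]; m=(w>(w.max()+w.min())/2).astype('uint8')
    n,l,st,cc=cv2.connectedComponentsWithStats(m); i=l[r,r] ; return cc[i]+[x-r,y-r]
print(blob(t['frame'],(313,211),5),blob(s['frame'],(291,282),5))
E
```

```text
time_s: 16.43
ee_pos: [489.1, -128.3, 142.4]
eef_rot: [179.9, 17.3, 161.2]
contact_force: [-0.2, -0.8, 0.3]
finger_gap: 41.9
grip_force: 0.0
[ 490.1 -128.4  143.6]
[313.07142857 210.80952381] [290.95652174 282.05797101]
```

View pics/w6.png

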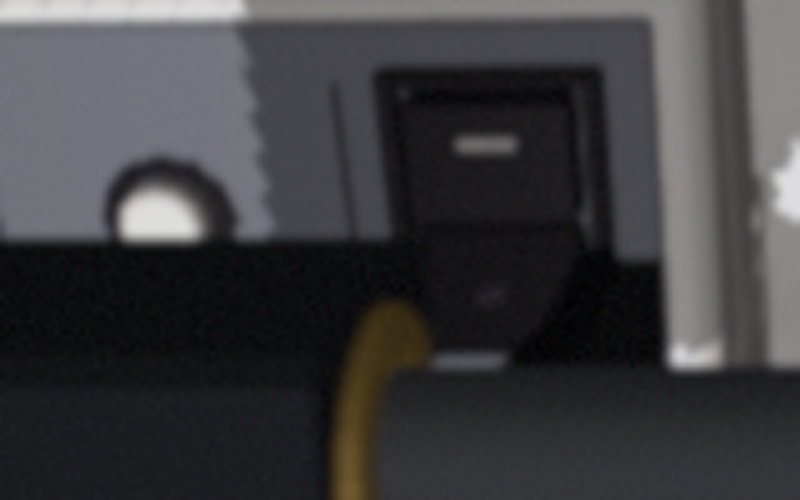

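Rocker now shows its front half tilted down: the face brightness has swapped and the mark has moved relative to the bezel. The centrifuge hasn't moved. Next I'll go above the short-spin key with fingers closed, tilted 0.2 rad.

```bash
python3 -m crank '[{"translation":[-0.02,-0.09,0.02],"twist":[0,0.01,0]},{"translation":[-0.05,-0.18,0.04],"twist":[0.01,0.02,0]},{"translation":[-0.07,-0.27,0.06],"twist":[0.01,0.03,0]},{"translation":[-0.1,-0.36,0.08],"twist":[0.015,0.045,0]},{"translation":[-0.12,-0.46,0.1],"twist":[0.02,0.055,0]},{"translation":[-0.14,-0.55,0.1],"twist":[0.02,0.07,0]},{"translation":[-0.17,-0.64,0.1],"twist":[0.025,0.08,0]},{"translation":[-0.19,-0.73,0.1],"twist":[0.031,0.09,0]}]'
python3 -m crank '[{"translation":[-0.02,-0.09,0],"twist":[0,0,0]},{"translation":[-0.05,-0.18,0],"twist":[0,0,0]},{"translation":[-0.07,-0.27,0],"twist":[0,0,0]},{"translation":[-0.1,-0.36,0],"twist":[0,0,0]},{"translation":[-0.12,-0.46,0],"twist":[0,0,0]},{"translation":[-0.14,-0.55,0],"twist":[0,0,0]},{"translation":[-0.17,-0.64,-0.05],"twist":[0,0,0]},{"translation":[-0.19,-0.73,-0.1],"twist":[0,0,0]}]'
python3 - <<'E'
from h import *
d,T=cam('wrist'); np.save('w7T.npy',T); s=env.get_state(); print(s['ee_pos'].round(1),s['qpos'].round(1))
cv2.imwrite('pics/w7.png',d['frame'])
r=R.from_euler('xyz',s['eef_rot'],degrees=True).as_matrix(); p=s['ee_pos']+r@[0,0,25]; print('tip',p.round(1),proj(d,T,p))
g=cv2.cvtColor(d['frame'],cv2.COLOR_BGR2GRAY)
print('spin exp px',proj(d,T,np.array([463.5,-278.5,78])))
n,l,st,c=cv2.connectedComponentsWithStats((g[150:215,180:400]>150).astype('uint8'))
for i in range(1,n):
    if st[i,4]>60: print(st[i],c[i]+[180,150])
E
```

```text
time_s: 17.25
ee_pos: [469.8, -201.6, 151.2]
eef_rot: [179.9, 11.4, 161.2]
contact_force: [-0.2, -0.5, -0.5]
finger_gap: 0.4
grip_force: 0.0
time_s: 17.92
ee_pos: [450.8, -274.8, 141.4]
eef_rot: [179.9, 11.5, 161.2]
contact_force: [-0.6, -0.3, 0.7]
finger_gap: 0.2
grip_force: 0.0
[ 449.7 -276.4  140.6] [-36.1  -2.3  66.4 118.7  -0.2  51.  101.7]
tip [ 454.4 -278.   116.1] [256.21926114 230.33686885]
spin exp px [260.63303304 210.0078704 ]
[31  0 32  5 92] [224.91304348 151.16304348]
```

View pics/w7.png

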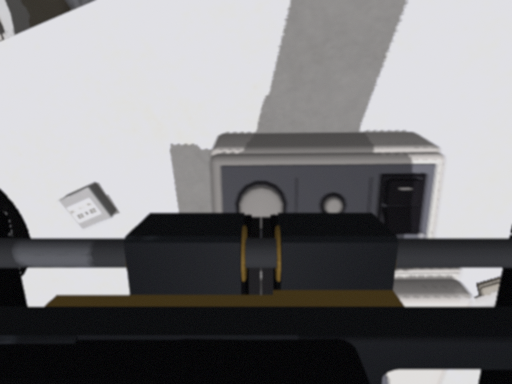

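The spin key is at about (261,205) and the tool's centre column is 260, so it's aligned. Rocker on shows at (403,205).

```bash
python3 -m crank '[{"translation":[0.01,0,-0.04],"twist":[0,0,0]},{"translation":[0.02,0,-0.08],"twist":[0,0,0]},{"translation":[0.03,-0.01,-0.13],"twist":[0,0,0]},{"translation":[0.04,-0.01,-0.18],"twist":[0,0,0]},{"translation":[0.05,-0.01,-0.22],"twist":[0,0,0]},{"translation":[0.05,-0.02,-0.26],"twist":[0,0,0]},{"translation":[0.06,-0.02,-0.3],"twist":[0,0,0]},{"translation":[0.07,-0.02,-0.34],"twist":[0,0,0]}]'
python3 -m crank '[{"translation":[0.002,0,-0.01],"twist":[0,0,0]},{"translation":[0.004,0,-0.02],"twist":[0,0,0]},{"translation":[0.006,0,-0.03],"twist":[0,0,0]},{"translation":[0.008,0,-0.04],"twist":[0,0,0]},{"translation":[0.01,0,-0.05],"twist":[0,0,0]},{"translation":[0.012,0,-0.06],"twist":[0,0,0]},{"translation":[0.012,0,-0.06],"twist":[0,0,0]},{"translation":[0.012,0,-0.06],"twist":[0,0,0]}]'
python3 -c "from h import *;print(env.get_state()['qpos'].round(1))"
```

```text
time_s: 18.63
ee_pos: [458.3, -276.1, 107.2]
eef_rot: [179.9, 11.5, 161.2]
contact_force: [-0.3, 0.2, -0.4]
finger_gap: 0.5
grip_force: 0.0
time_s: 19.3
ee_pos: [459.5, -276.4, 101.8]
eef_rot: [179.9, 11.5, 161.2]
contact_force: [-1.6, 0.5, 3.5]
finger_gap: 0.5
grip_force: 1.4
[-32.3   7.2  65.8 119.9 -12.9  46.6 111.9]
```

Contact at tip height of about 77 mm. I'll press on gently in small steps.

```bash
python3 -m crank '[{"translation":[0.002,0,-0.005],"twist":[0,0,0]},{"translation":[0.003,0,-0.01],"twist":[0,0,0]},{"translation":[0.004,0,-0.015],"twist":[0,0,0]},{"translation":[0.005,0,-0.02],"twist":[0,0,0]},{"translation":[0.006,0,-0.025],"twist":[0,0,0]},{"translation":[0.007,0,-0.03],"twist":[0,0,0]},{"translation":[0.007,0,-0.03],"twist":[0,0,0]},{"translation":[0.007,0,-0.03],"twist":[0,0,0]}]'
```

```text
time_s: 19.97
ee_pos: [460.1, -276.6, 98.7]
eef_rot: [180.0, 11.5, 161.2]
contact_force: [-1.4, -1.1, 4.7]
finger_gap: 0.1
grip_force: 2.2
```

```bash
python3 -m crank '[{"translation":[0.001,0,-0.004],"twist":[0,0,0]},{"translation":[0.002,0,-0.008],"twist":[0,0,0]},{"translation":[0.003,0,-0.012],"twist":[0,0,0]},{"translation":[0.004,0,-0.016],"twist":[0,0,0]},{"translation":[0.004,0,-0.02],"twist":[0,0,0]},{"translation":[0.004,0,-0.02],"twist":[0,0,0]},{"translation":[0.004,0,-0.02],"twist":[0,0,0]},{"translation":[0.004,0,-0.02],"twist":[0,0,0]}]'
```

```text
time_s: 20.63
ee_pos: [460.4, -276.7, 97.8]
eef_rot: [179.9, 11.5, 161.1]
contact_force: [-10.2, 2.8, 22.2]
finger_gap: 0.4
grip_force: 11.6
```

```bash
python3 -m crank '[{"translation":[0,0,0.004],"twist":[0,0,0]},{"translation":[0,0,0.004],"twist":[0,0,0]},{"translation":[0,0,0.004],"twist":[0,0,0]},{"translation":[0,0,0.004],"twist":[0,0,0]},{"translation":[0,0,0.004],"twist":[0,0,0]},{"translation":[0,0,0.004],"twist":[0,0,0]},{"translation":[0,0,0.004],"twist":[0,0,0]},{"translation":[0,0,0.004],"twist":[0,0,0]}]'
python3 -c "from h import *;s=env.get_state();print(s['contact_force'],s['ee_pos']);print(env.job_done())"
```

```text
time_s: 21.3
ee_pos: [460.3, -276.7, 97.9]
eef_rot: [179.9, 11.5, 161.1]
contact_force: [-7.7, 1.4, 17.7]
finger_gap: 0.8
grip_force: 9.1
[-7.74857929  1.40651829 17.74581551] [ 460.31692051 -276.72870541   97.8816054 ]
the job is handed in; nothing more can be done
None
```

Job handed in at 21.3 s with the lid shut, the rocker on and the short-spin key held at its stop at about 18 N; the hand-in returned no verdict, the rocker was judged on only by eye, its press peaked at 46 N on the fingertip, and I viewed 11 pictures, one over the limit of 10.

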